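# Bolt the hand shredder and press its drive key home

### The job

Make the little hand shredder on the desk ready to turn: first slide the bolt on its cover all the way into its keeper, then take the drive key out of its cup by its flat grip, turn it so that its cross-shaped stem matches the cross-shaped socket of the hub, and push it fully home, collar down on the hub, against the spring inside. Finish while still holding the key and keeping it pressed home, because the spring lifts it again if you let go; leave the bolt shot and the tape measure, glue stick and sticky notes where they are.

Things in the scene. Friction and masses are not known exactly. Their poses are not given: they have to be found in the camera images.
- shredder: White paper shredder fixed to the desk, a flat box 160 (x) x 230 (y) x 60 mm high; origin at the centre of its underside. In its frame: +x to the back, black paper throat 12 mm high on the top at x 19 to 67 mm; hub with socket at (-28, 72) mm; bolt along y at x = -30 mm, its keeper (steel staple, top at 79 mm) at y = -100 mm; two guide straps (top at 77 mm) at y = 8 and -67 mm.
- bolt (a joint): Travel of the steel bolt on the shredder's top, m: 0 = drawn back, 0.040 = fully shot into the keeper (its stop). It slides toward the shredder's -y with about 1.5 N of friction and stays where it is left. It starts nearly drawn back, 0 to 8 mm.
- bolt_knob (a point): Top centre of the bolt's upright round knob, 109 mm above the desk. The knob is 14 mm thick (15 mm at its top) and stands 36 mm clear above the bolt's bar, which is 12 mm wide, 96 mm long, its top at 73 mm. The knob moves with the bolt.
- socket (a point): Centre of the mouth of the cross socket in the top of the round dark steel hub (54 mm across, top 94 mm above the desk). z up along the hub's axis; x and y along the two slots. Slots 10.6 mm wide, 39 mm from end to end, 34 mm deep. The hub starts turned up to 0.7 rad either way from the shredder's axes; it turns stiffly (0.15 N m of friction).
- clutch (a joint): How far the sprung pin on the socket's bottom is pushed down, m: 0 = free, its top 22 mm below the socket's mouth; 0.008 with the key fully home. It pushes back with 3 N at 0 and 9 N at 0.008, so it lifts a released key by 8 mm.
- key: Loose drive key, about 90 g, 82 mm tall, upright in its cup. Origin at the stem's lower end, z up. Stem: cross of two blades along its x and y, each 8 mm thick, 34 mm across, 30 mm long; any quarter-turn fits the socket. Collar 48 mm across, z 30 to 36 mm, lands on the hub when home; neck 18 mm thick; flat black grip 60 (along x) x 16 (along y) mm, z 50 to 82 mm. Starts turned up to 0.6 rad.
- key_tip (a point): Lower end of the key's stem (the key's origin). Fully home it is 30 mm below the socket's mouth.
- key_grip (a point): Middle of the key's flat grip, 68 mm above the stem's lower end; pinch it here across its 16 mm.
- key_cup: Round grey cup fixed to the desk, 60 mm across at its foot, 54 mm at its rim, 34 mm tall, bore 41 mm, floor 4 mm thick; the key stands in it, stem on the floor, collar on the rim. Lift the key 35 mm to clear it. Origin at the centre of its underside.
- tape_measure: Bystander: dark pocket tape measure, 56 x 60 x 31 mm, loose; origin under its centre.
- glue_stick: Bystander: glue stick standing upright, 27 mm across, 88 mm tall, loose; origin under its centre.
- sticky_notes: Bystander: pad of sticky notes, 76 x 77 x 13 mm, loose; origin under its centre.

How it is judged (in metres and radians):
On the way, in this order (a step that is already met when the one before it is completed fails the run):
1. the bolt is shot into its keeper while the key still stands in its cup (value of joint bolt above 0.036 m and horizontal distance between key and key_cup below 0.03 m and height (world z) of key below 0.02 m), for 0.2 s.
2. the key's cross stem has entered the socket's slots by more than 12 mm ((angle between the x axis of key and the x axis of socket, either way round below 0.14 rad or angle between the x axis of key and the y axis of socket, either way round below 0.14 rad) and angle between the z axis of key and the z axis of socket, either way round below 0.1 rad and horizontal distance between key_tip and socket below 0.005 m and z of key_tip in the frame of socket below -0.012 m), for 0.1 s.
At the end, for the whole second after the job is handed in: The bolt is at least 36 mm out of its 40 mm; the key's stem is in the socket, upright within 0.1 rad, within 5 mm of the axis, blades in the slots, its tip at least 27.5 mm deep (home is 30 mm); the sprung pin is pressed down by more than 5.5 mm; the fingers still hold the key (value of joint bolt above 0.036 m and (angle between the x axis of key and the x axis of socket, either way round below 0.14 rad or angle between the x axis of key and the y axis of socket, either way round below 0.14 rad) and angle between the z axis of key and the z axis of socket, either way round below 0.1 rad and horizontal distance between key_tip and socket below 0.005 m and z of key_tip in the frame of socket below -0.0275 m and value of joint clutch above 0.0055 m and contact force between the fingers and key above 1 N); the arm keeps its last pose, push and grip.
It fails at once if the tape measure is moved by more than 4 cm (distance of tape_measure from where it was at the start of the episode above 0.04 m).
It fails at once if the glue stick is moved by more than 4 cm (distance of glue_stick from where it was at the start of the episode above 0.04 m).
It fails at once if the sticky notes is moved by more than 4 cm (distance of sticky_notes from where it was at the start of the episode above 0.04 m).
It also fails if it takes over 56 s, if anything falls off the work surface, if the arm or the gripper's body presses on something with over 40 N, if the wrist force passes 120 N, or if a joint passes its speed limit or range.

### The arm

A 6-joint arm with a two-finger parallel gripper is mounted at the origin on a cart in front of the work surface, level with it; the furniture and walls round the work are solid. World frame = base frame: x ahead of the robot, y to its left, z up, the work surface at z = 0. Lengths are in mm, angles in rad, forces in N, time in s.
With the tool pointing down it reaches from about 275 to 1000 mm from the base axis. Payload 8.4 kg.
Tool frame: the origin (TCP) lies between the finger pads; the fingertips stand 22 mm ahead of it and the grasp point (between the pads) lies 3 mm ahead of it (r.nose_length is the z of the fingertips in the tool frame, in mm); z points along the fingers, y is the line along which they close (so a half turn about z gives the same grasp; the last joint's range is limited). The gripper opens to 85 mm and grips with 20 to 120 N. Pads are 22 mm wide; open, the fingers measure 114 mm over their backs; the gripper's body (76 mm by 85 mm) begins 54 mm behind the grasp point. The pads swing forward as they close: fully open they stand 13 mm farther back than shut.
Start: joints at [1.196, 0.353, 1.633, -0, 1.155, -0.002], TCP at [227.639, 582.073, 253.281] pointing down, gripper open.
Joint ranges: [-2.63, 2.63], [-0.92, 2.1], [0.06, 2.66], [-1.3, 4.44], [0, 2.69], [-3.02, 3.02]. Speed limits (rad/s): [2.22, 2.22, 2.79, 3.14, 3.14, 3.14].

### API

Orientations are given as [roll, pitch, yaw] about the fixed x, y, z axes, in that order (R = Rz(yaw) Ry(pitch) Rx(roll)).
In Python, from rig import r, optics gives the robot as it stands (r), with the cameras (optics).
- The arm moves only by the shell command python3 steer.py 'ROWS' [FORCE]. ROWS is a JSON object whose key "increments" holds a list of rows, 1 to 5 of them, each of 7 numbers: a rotation vector rx, ry, rz in rad, then dx, dy, dz in mm, then the opening from 0.0 (shut) to 1.0 (fully open); each row shifts and turns the commanded pose from where the row before left it, along the tool's axes as they then stand; what a row does not reach is not made up. A row lasts 1/12 s, in which the tool goes at most 41.7 mm and 0.125 rad, less where a joint would pass 70% of its speed; a pose out of reach is approached as far as the arm can. The fingers move at their own pace and stop on an object; FORCE is the grip in N (left out, the last holds). Time passes only in rows, so rows that do not move let the fingers close. It prints the time, the measured TCP pose, the force, the opening and the grip force at its end. Input that does not fit is refused with a message, and nothing moves.
- r.sense(): the state, without advancing time (a new reading comes with each control period).
- optics.grab_frame(name): name is "scene" or "side" or "wrist"; returns the picture (480x640x3 uint8, red, green, blue); there is no depth.
- optics.camera_params(name): a dict with "fx", "fy", "cx", "cy" (pixels), "dist_coeffs" ([k1, k2, p1, p2, k3] as OpenCV has them; the pictures are not rectified), "rvec" (rotation vector, rad) and "tvec" (3), from world to camera coordinates, as OpenCV has them. Camera axes: x right, y down, z forward; pixel columns grow to the right and rows downward; lengths in mm; the calibration is good to about 2 mm. A picture is of the moment at which its call begins: read the wrist's pose just before it. camera_params takes no time and is no camera call; for the wrist camera it gives the pose at the moment of the call.
- r.sign_off(): hands the job in; it is judged then, once.
The state is a dict: "clock": time; "qpos": joint angles; "qvel": joint speeds; "joint_efforts": joint torques, N m; "eef_pos": TCP position; "tcp_rot": TCP orientation; "contact_force": force on the tool from outside, world axes, zero at the start; "wrist_torque": the same for the moment, N m; "opening": opening from 0.0 (shut) to 1.0 (fully open); "grasp_force": force on a finger pad.
Only numpy, scipy, OpenCV 4.12 (cv2) and the standard library are available. Lean on these libraries where they do the work, as an engineer would, in place of code of your own. Each camera call takes 0.05 s, during which the arm holds its last target. There are 200 camera calls.

## Working session

There is one attempt and no reset: what is moved stays moved. The work goes in short steps, Python scripts to look and compute and a shell command to move; the robot and the scene stay as the last step left them, time stands still between calls to the robot, and variables do not carry over. Pictures are saved under pics/ and viewed, at most 10 in all, crops included, and the job is handed in when it is done.

```bash
ls; mkdir -p pics; python3 - <<'E'
from rig import r, optics
import cv2
s=r.sense();print(s)
for n in("scene","side","wrist"):
    p=optics.camera_params(n);print(n,p)
    cv2.imwrite(f"pics/{n}0.png",optics.grab_frame(n)[:,:,::-1])
E
```

```text
pics
rig.py
steer.py
{'clock': 0.0, 'qpos': array([ 1.19558955e+00,  3.53663139e-01,  1.63415519e+00, -7.26137806e-06,
        1.15519615e+00, -2.44222389e-03]), 'qvel': array([-0.00157553,  0.00070525, -0.00109802, -0.00022919,  0.00149506,
        0.0015895 ]), 'joint_efforts': array([ 1.22452511e-03, -6.05249476e+01, -3.42068374e+01,  1.35905043e-04,
        9.05820751e-03, -2.19894315e-05]), 'eef_pos': array([227.47874447, 581.64185692, 252.54328686]), 'tcp_rot': array([-3.14017082e+00,  3.16663941e-06,  2.76883104e+00]), 'contact_force': array([ 0.06597611, -0.76781206, -0.34932631]), 'wrist_torque': array([-0.04382811, -0.02734891,  0.00548485]), 'grasp_force': 0.0, 'opening': 1.0021973005418094}
scene {'fx': 495.80218404819925, 'fy': 495.80218404819925, 'cx': 313.45097283430715, 'cy': 242.98634648021385, 'dist_coeffs': array([0.04667694, 0.        , 0.        , 0.        , 0.        ]), 'rvec': array([ 2.25200193, -0.74731029,  0.30060587]), 'tvec': array([-468.56909   ,  286.25218821, 1160.2986557 ])}
side {'fx': 458.0504966876462, 'fy': 458.0504966876462, 'cx': 316.588990798547, 'cy': 247.5636890902745, 'dist_coeffs': array([-0.03549736,  0.        ,  0.        ,  0.        ,  0.        ]), 'rvec': array([ 0.16778142, -2.74096279,  1.37292536]), 'tvec': array([ 549.10437371,  122.47704467, 1038.35151641])}
wrist {'fx': 332.3600629992571, 'fy': 332.3600629992571, 'cx': 317.9731401947365, 'cy': 243.0875194929538, 'dist_coeffs': array([-0.04038169,  0.        ,  0.        ,  0.        ,  0.        ]), 'rvec': array([-2.40645326, -1.64612897, -0.21767506]), 'tvec': array([-624.10373495,  -34.08946201,  377.17521255])}
```

View pics/scene0.png

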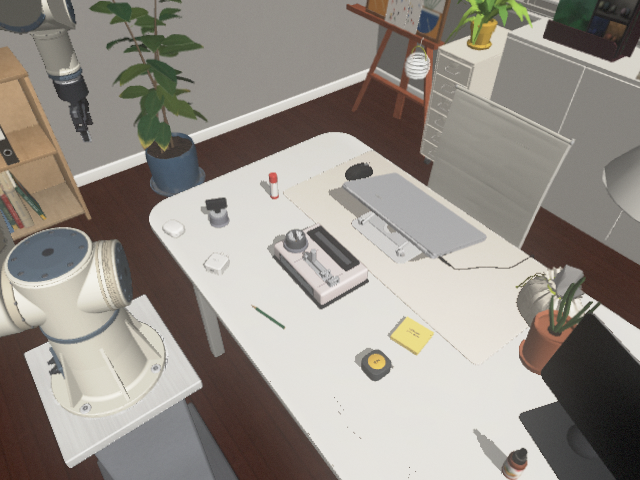

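View pics/side0.png

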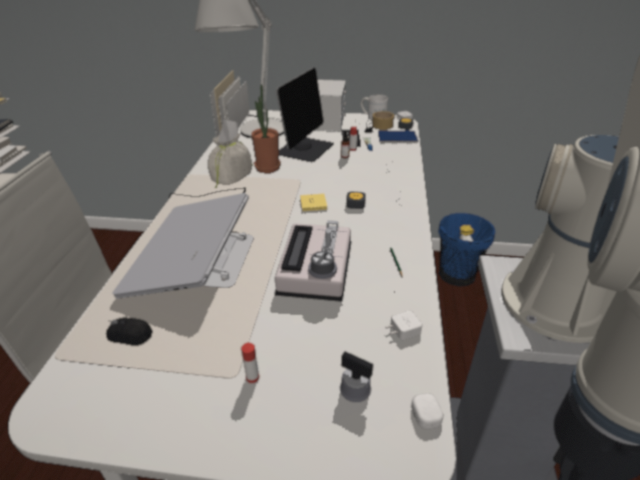

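View pics/wrist0.png

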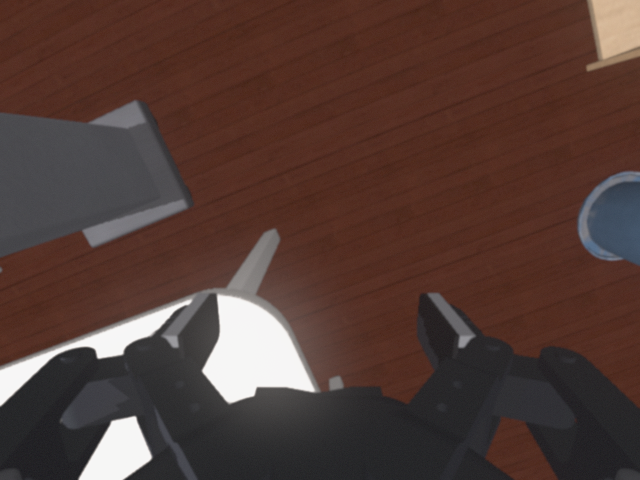

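Scene view: key and cup at about (217,212), glue stick (273,186), shredder (320,263) with hub (295,240), tape (375,363), notes (411,335). The side view shows the same. The wrist sees only the floor. Next I'll triangulate rough positions.

```bash
cat > h.py <<'E'
import numpy as np, cv2
from rig import r, optics
from scipy.spatial.transform import Rotation as Ro
def cam(n):
    p=optics.camera_params(n);K=np.array([[p['fx'],0,p['cx']],[0,p['fy'],p['cy']],[0,0,1]])
    return K,np.array(p['dist_coeffs']),np.array(p['rvec'],float),np.array(p['tvec'],float)
def onz(c,uv,z):
    K,d,rv,t=c;R=cv2.Rodrigues(rv)[0]
    n=cv2.undistortPoints(np.array([[uv]],float),K,d)[0,0]
    C=-R.T@t;v=R.T@np.array([n[0],n[1],1]);return C+v*(z-C[2])/v[2]
def proj(c,P):
    K,d,rv,t=c;return cv2.projectPoints(np.array(P,float).reshape(-1,1,3),rv,t,K,d)[0][:,0]
def tool():
    s=r.sense();return s['eef_pos'],Ro.from_euler('xyz',s['tcp_rot']).as_matrix(),s
def delta(p,yaw=None):
    "tool-axes shift (mm) to world TCP p with tool down at yaw; rotation left as rotvec in tool axes"
    e,R,s=tool();T=R if yaw is None else Ro.from_euler('xyz',[np.pi,0,yaw]).as_matrix()
    print('tcp',e.round(1),'rpy',s['tcp_rot'].round(3),'shift in present axes',(R.T@(np.array(p)-e)).round(1),
     'in goal axes',(T.T@(np.array(p)-e)).round(1),'rot',Ro.from_matrix(R.T@T).as_rotvec().round(3))
E
python3 - <<'E'
from h import *
a,b=cam('scene'),cam('side')
print('camC',[(-cv2.Rodrigues(c[2])[0].T@c[3]).round() for c in(a,b)])
for nm,u,v,z in[('grip',(216,204),(357,364),70),('cupfoot',(219,220),(356,390),10),('hub',(295,238),(322,262),94),('glue top',(272,176),(248,349),88),('tape',(376,361),(356,198),31),('notes',(411,335),(314,202),13)]:
    print(nm,onz(a,u,z).round(),onz(b,v,z).round())
for n,(x0,y0,x1,y1) in{'scene':(255,210,385,310),'side':(265,210,365,305)}.items():
    im=cv2.imread(f'pics/{n}0.png')[y0:y1,x0:x1];cv2.imwrite(f'pics/{n}c.png',cv2.resize(im,None,fx=5,fy=5,interpolation=2))
# wrist cam in tool
e,R,s=tool();c=cam('wrist');Rc=cv2.Rodrigues(c[2])[0];C=-Rc.T@c[3]
print('wristcam in tool',(R.T@(C-e)).round(1),(R.T@Rc.T).round(2))
E
```

```text
camC [array([  13., -783., 1017.]), array([436., 822., 727.])]
grip [442. 291.  70.] [442. 288.  70.]
cupfoot [441. 288.  10.] [441. 299.  10.]
hub [532.  13.  94.] [536.  34.  94.]
glue top [636. 285.  88.] [640. 292.  88.]
tape [ 485. -371.   31.] [ 482. -358.   31.]
notes [ 609. -360.   13.] [ 607. -352.   13.]
wristcam in tool [  66.6   -0.5 -120. ] [[ 0.   -0.97 -0.26]
 [ 1.    0.    0.  ]
 [-0.   -0.26  0.97]]
```

View pics/scenec.png

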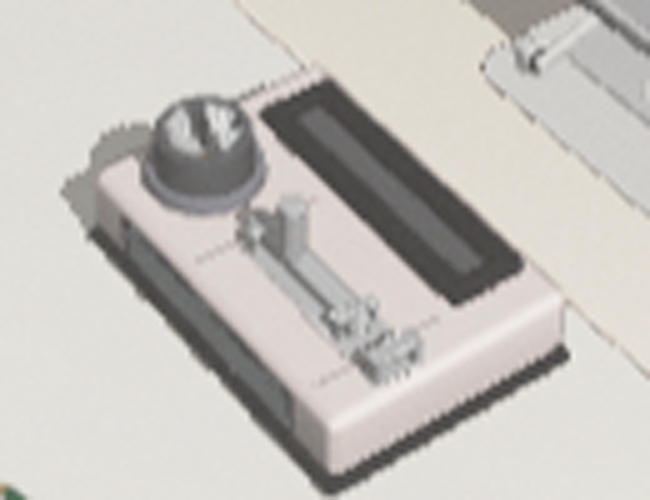

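Crop: knob top at about (292,200) → scene (313,250); hub top at (204,125) → (296,235). Cross slots visible. Now move over the key for a wrist view.

```bash
python3 - <<'E'
from h import *
print(onz(cam('scene'),(313.4,250),109),onz(cam('scene'),(295.8,235),94))
delta([430,230,290],2.15)
E
```

```text
[536.19899369 -64.58365434 109.        ] [540.63437567  21.06472109  94.        ]
tcp [227.5 581.7 252.7] rpy [-3.14   0.     2.769] shift in present axes [-316.7 -253.9  -37. ] in goal axes [-405.2  -23.1  -37.3] rot [-0.001  0.     0.619]
```

```bash
python3 steer.py '{"increments": [[0, 0, 0.124, 0, 0, -8, 1], [0, 0, 0.124, 0, 0, -8, 1], [0, 0, 0.124, 0, 0, -8, 1], [0, 0, 0.124, 0, 0, -8, 1], [0, 0, 0.124, 0, 0, -5, 1]]}'; python3 steer.py '{"increments": [[0, 0, 0, -41, -2, 0, 1], [0, 0, 0, -41, -2, 0, 1], [0, 0, 0, -41, -2, 0, 1], [0, 0, 0, -41, -2, 0, 1], [0, 0, 0, -41, -2, 0, 1]]}'; python3 steer.py '{"increments": [[0, 0, 0, -41, -2, 0, 1], [0, 0, 0, -41, -2, 0, 1], [0, 0, 0, -41, -2, 0, 1], [0, 0, 0, -41, -2, 0, 1], [0, 0, 0, -36, -2, 0, 1]]}'; python3 steer.py '{"increments": [[0, 0, 0, 0, 0, 0, 1], [0, 0, 0, 0, 0, 0, 1], [0, 0, 0, 0, 0, 0, 1]]}'
python3 - <<'E'
from h import *
e,R,s=tool();print(e,s['tcp_rot']);c=cam('wrist');np.save('wk.npy',np.array(c,dtype=object),allow_pickle=True)
cv2.imwrite('pics/wk.png',optics.grab_frame('wrist')[:,:,::-1])
E
```

```text
clock: 0.57
eef_pos: [227.7, 582.1, 290.8]
tcp_rot: [3.141, -0.0, 2.143]
contact_force: [-0.4, 0.4, 0.4]
opening: 0.995
grasp_force: 0.0
clock: 0.98
eef_pos: [331.6, 403.1, 290.1]
tcp_rot: [-3.141, 0.0, 2.149]
contact_force: [0.7, 0.3, 0.3]
opening: 0.997
grasp_force: 0.0
clock: 1.4
eef_pos: [432.9, 229.7, 290.3]
tcp_rot: [3.141, 0.0, 2.149]
contact_force: [0.2, -0.1, 0.1]
opening: 1.001
grasp_force: 0.0
clock: 1.65
eef_pos: [432.0, 232.0, 290.2]
tcp_rot: [-3.141, -0.0, 2.148]
contact_force: [-0.3, 0.5, 0.1]
opening: 1.001
grasp_force: 0.0
[432.04276767 231.95391494 290.15718701] [-3.14134701e+00 -4.60273197e-04  2.14768062e+00]
```

View pics/wk.png

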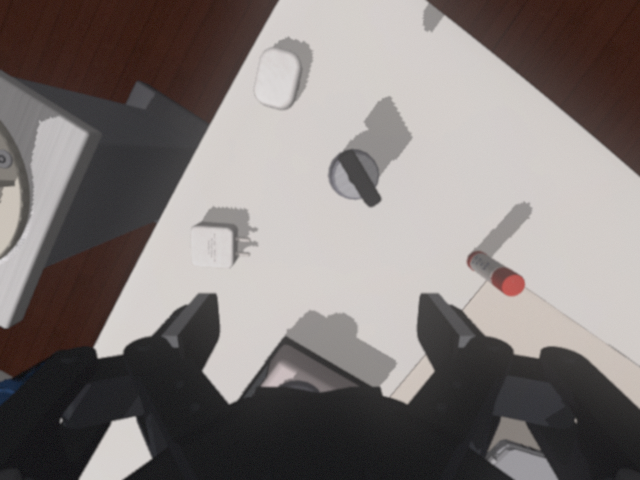

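Wrist view: cup disc at about (354,174), grip bar from (340,153) to (377,203), glue stick at (510,285). I'll fit the grip silhouette, then plan a view over the shredder.

```bash
cat > fit.py <<'E'
from h import *
from scipy.optimize import differential_evolution as DE
def hull(c,pts,sh,s=4):
    m=np.zeros((sh[0],sh[1]),np.uint8);h=cv2.convexHull(proj(c,pts).astype(np.float32))
    cv2.fillPoly(m,[np.round(h*16).astype(np.int32)],1,shift=4);return m
def box(x,y,a,lx,ly,z0,z1):
    P=np.array([[i*lx/2,j*ly/2] for i in(-1,1) for j in(-1,1)]);R=np.array([[np.cos(a),-np.sin(a)],[np.sin(a),np.cos(a)]])
    Q=P@R.T+[x,y];return [[*q,z] for q in Q for z in(z0,z1)]
def fit(c,mask,gen,b):
    f=lambda p:1-(lambda m:(m&mask).sum()/max(1,(m|mask).sum()))(hull(c,gen(*p),mask.shape))
    o=DE(f,b,seed=1,popsize=15,maxiter=60,tol=1e-6);return o.x,1-o.fun
E
cat > key.py <<'E'
from fit import *
c=tuple(np.load('wk.npy',allow_pickle=True))
g=cv2.cvtColor(cv2.imread('pics/wk.png'),cv2.COLOR_BGR2GRAY);m=(g<62).astype(np.uint8)
n,l,st,_=cv2.connectedComponentsWithStats(m);k=l[185,362];print(k,st[k])
x,i=fit(c,(l==k).astype(np.uint8),lambda x,y,a:box(x,y,a,60,16,54,86),[(400,480),(250,330),(-1.6,1.6)]);print('key',x,i)
for uv in[(354,174)]:print('cup',onz(c,uv,34))
print('glue top',onz(c,(511,285),88))
E
python3 key.py; python3 -c "
from h import *
delta([530,-75,330],1.57)"
```

```text
0 [     0      0    640    480 175569]
key [478.40251887 328.79659253  -1.23538368] 0.009682802772699062
cup [440.83425257 290.69154532  34.        ]
glue top [638.48600569 287.35558348  88.        ]
tcp [431.8 232.5 290.2] rpy [-3.141 -0.     2.149] shift in present axes [-311.2  -85.8  -40. ] in goal axes [-307.4   98.5  -39.8] rot [-0.    -0.     0.579]
```

```bash
python3 -c "
import cv2;g=cv2.imread('pics/wk.png',0);print(g[145:212:5,330:392:5])"
python3 steer.py '{"increments": [[0, 0, 0.116, 0, 0, -8, 1], [0, 0, 0.116, 0, 0, -8, 1], [0, 0, 0.116, 0, 0, -8, 1], [0, 0, 0.116, 0, 0, -8, 1], [0, 0, 0.116, 0, 0, -8, 1]]}'; python3 steer.py '{"increments": [[0, 0, 0, -38, 12, 0, 1], [0, 0, 0, -38, 12, 0, 1], [0, 0, 0, -38, 12, 0, 1], [0, 0, 0, -38, 12, 0, 1], [0, 0, 0, -38, 12, 0, 1]]}'; python3 steer.py '{"increments": [[0, 0, 0, -38, 12, 0, 1], [0, 0, 0, -38, 12, 0, 1], [0, 0, 0, -38, 12, 0, 1], [0, 0, 0, 0, 0, 0, 1], [0, 0, 0, 0, 0, 0, 1]]}'
python3 - <<'E'
from h import *
e,R,s=tool();print(e,s['tcp_rot']);c=cam('wrist');np.save('ws.npy',np.array(c,dtype=object),allow_pickle=True)
cv2.imwrite('pics/ws.png',optics.grab_frame('wrist')[:,:,::-1])
E
```

```text
[[205 205 206 198 142 142 141 142 143 143 143 143 141]
 [207 205 204 106  75  92 106 141 143 142 142 142 143]
 [207 188  71  71  73  77 113 103 126 142 142 142 142]
 [199  92  71  73  70  69 112 116 114 131 141 142 150]
 [140 120 154  69  70  71  67 117 118 105 142 142 202]
 [107 142 167 101  70  72  69  95 118 114 141 198 205]
 [105 164 167 166  69  71  71  69 115 120 167 205 205]
 [121 153 169 167  85  71  69  71  79 116 202 205 206]
 [171 138 167 170 169  84  71  71  69 109 205 204 206]
 [207 138 161 166 168 159  71  71  73  77 205 205 206]
 [206 206 156 150 167 165 101  70  70  72 155 205 205]
 [206 207 206 206 198 185 199  73  73  71 116 205 206]
 [206 207 207 206 205 205 207 196  80 150 205 206 206]
 [207 206 206 206 206 206 206 206 206 206 205 207 207]]
clock: 2.12
eef_pos: [431.3, 233.4, 330.5]
tcp_rot: [-3.141, -0.0, 1.566]
contact_force: [-0.3, 0.6, 0.4]
opening: 0.999
grasp_force: 0.0
clock: 2.53
eef_pos: [491.8, 41.7, 330.4]
tcp_rot: [3.141, -0.0, 1.572]
contact_force: [0.7, -0.2, 0.3]
opening: 0.999
grasp_force: 0.0
clock: 2.95
eef_pos: [527.9, -72.5, 329.9]
tcp_rot: [-3.141, -0.0, 1.568]
contact_force: [-0.9, 1.1, -0.2]
opening: 1.002
grasp_force: 0.0
[527.94628891 -72.54626693 329.85603878] [-3.14087184e+00 -3.26366613e-04  1.56750962e+00]
```

View pics/ws.png

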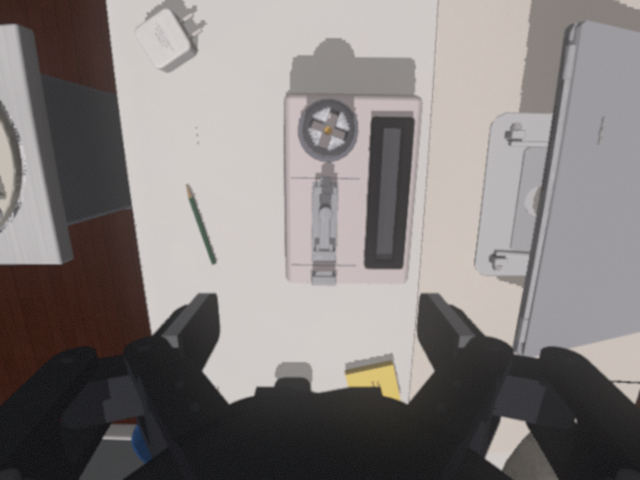

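Shredder top: corners ≈ (287,97),(421,97),(408,282),(288,281); hub centre ≈ (328,129) with a tilted cross; bolt at u≈325. Zooming in for the slot angle and knob.

```bash
sed -i 's/g<62/(g<90)\&(np.arange(480)[:,None]<230)/' key.py; python3 key.py; python3 - <<'E'
import cv2
im=cv2.imread('pics/ws.png')
cv2.imwrite('pics/wsc.png',cv2.resize(im[90:300,280:430],None,fx=3.8,fy=3.8*.75,interpolation=2)) if 0 else cv2.imwrite('pics/wsc.png',cv2.resize(im[92:212,280:430],None,fx=5,fy=5,interpolation=2))
E
```

```text
4 [337 150  43  56 991]
key [ 4.42101307e+02  2.90567239e+02 -3.84701026e-01] 0.8406169665809768
cup [440.83425257 290.69154532  34.        ]
glue top [638.48600569 287.35558348  88.        ]
```

View pics/wsc.png

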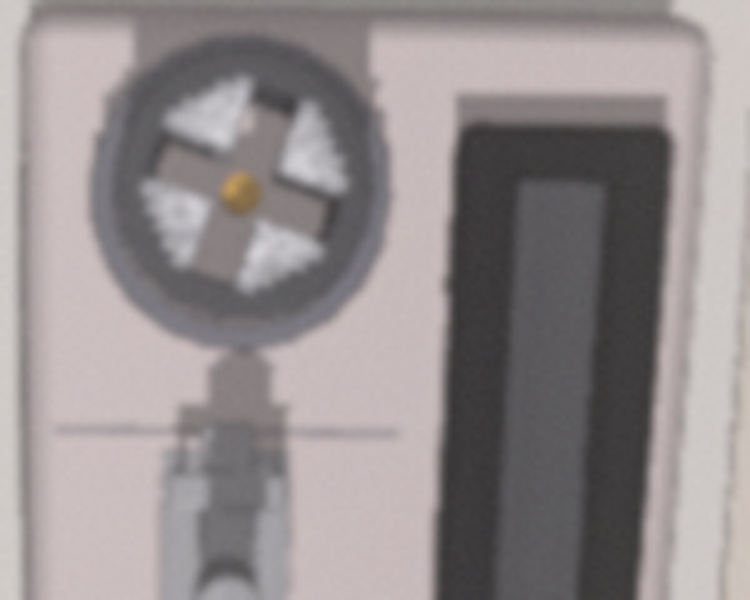

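Crop: slots' arms run (272,95)–(215,270) and (160,160)–(325,212), so about −0.3 rad tilt, hub centre ≈ (243,175) → (328.6,127). Now fits.

```bash
cat > shr.py <<'E'
from fit import *
import sys
fn=sys.argv[1] if len(sys.argv)>1 else 'ws'
c=tuple(np.load(fn+'.npy',allow_pickle=True));im=cv2.imread(f'pics/{fn}.png');g=cv2.cvtColor(im,cv2.COLOR_BGR2GRAY)
# key top face
ck=tuple(np.load('wk.npy',allow_pickle=True));gk=cv2.imread('pics/wk.png',0)
l=cv2.connectedComponents(((gk<90)&(np.arange(480)[:,None]<230)).astype(np.uint8))[1]
print('key top',fit(ck,(l==l[185,362]).astype(np.uint8),lambda x,y,a:box(x,y,a,60,16,86,86),[(400,480),(250,330),(-1.6,1.6)]))
# rough shredder pose
C=[onz(c,p,60)[:2] for p in((287,97),(421,97),(408,282),(288,281))]
C=np.array(C);print('top corners',C.round(1),'sizes',[np.linalg.norm(C[i]-C[(i+1)%4]).round(1) for i in range(4)])
# slots: white wedges, z=94
h0=onz(c,(328.6,127),94);print('hub rough',h0)
G=np.arange(-20,20.1,.5);X,Y=np.meshgrid(G,G)
def samp(x,y,z):
    uv=proj(c,np.stack([X+x,Y+y,0*X+z],-1)).astype(np.float32).reshape(*X.shape,2)
    return cv2.remap(g,uv[...,0],uv[...,1],1).astype(float)
best=[]
for z in(94,90,86,82):
    def f(p):
        I=samp(p[0],p[1],z);a=p[2];u=X*np.cos(a)+Y*np.sin(a);v=-X*np.sin(a)+Y*np.cos(a);d=np.hypot(X,Y)
        w=(d<p[3])&(abs(u)>5.3)&(abs(v)>5.3);sl=(d<19.5)&~w
        return -(I[w].mean()-I[sl].mean())
    o=DE(f,[(h0[0]-8,h0[0]+8),(h0[1]-8,h0[1]+8),(-.785,.785),(12,19)],seed=1);print('slots z',z,o.x.round(3),o.fun.round(1))
E
python3 shr.py; python3 - <<'E'
import cv2
cv2.imwrite('pics/wsd.png',cv2.resize(cv2.imread('pics/ws.png')[165:290,285:365],None,fx=5,fy=4.8,interpolation=2))
E
```

```text
key top (array([ 4.41618535e+02,  2.89724405e+02, -4.31725612e-01]), np.float64(0.8900999091734787))
top corners [[ 493.5   53.7]
 [ 640.5   54.1]
 [ 640.4 -162.8]
 [ 489.4 -161.1]] sizes [np.float64(147.0), np.float64(216.8), np.float64(150.9), np.float64(214.9)]
hub rough [538.14098707  19.66480722  94.        ]
slots z 94 [ 5.38146e+02  1.81600e+01 -3.53000e-01  1.85150e+01] -53.3
slots z 90 [ 5.3836e+02  1.8453e+01 -3.5600e-01  1.8994e+01] -53.4
slots z 86 [ 5.38491e+02  1.86930e+01 -3.64000e-01  1.88910e+01] -53.5
slots z 82 [ 5.38509e+02  1.90370e+01 -3.57000e-01  1.88660e+01] -53.3
```

View pics/wsd.png

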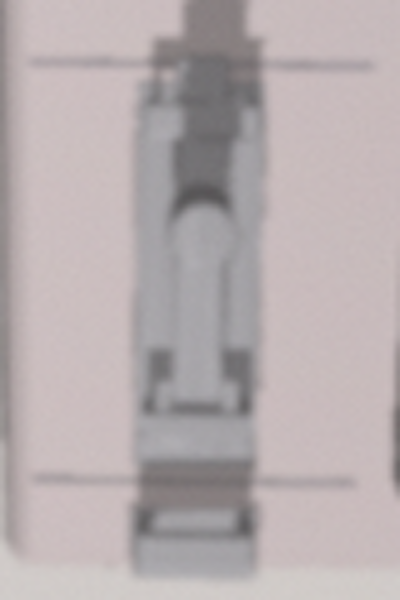

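Knob top disc at crop (203,229) → wrist pixel (325.6,212.7); the bar runs below it to the strap.

```bash
python3 - <<'E'
from h import *
c=tuple(np.load('ws.npy',allow_pickle=True));k=onz(c,(325.6,212.7),109);print(k)
print('strap lines', [onz(c,p,60).round(1) for p in((285+30/5,165+62/4.8),(285+370/5,165+66/4.8),(285+35/5,165+479/4.8),(285+355/5,165+483/4.8))])
print('keeper top centre',onz(c,(285+196/5,165+553/4.8),79))
print(proj(cam('scene'),[[k[0],k[1],109]]), proj(cam('side'),[[k[0],k[1],109]]))
delta([k[0],k[1],180])
E
```

```text
[535.10367582 -66.08177593 109.        ]
strap lines [array([496. , -33.8,  60. ]), array([574.7, -34.9,  60. ]), array([ 494.9, -139.6,   60. ]), array([ 574.2, -140.9,   60. ])]
keeper top centre [ 534.47714271 -152.60867074   79.        ]
[[313.40441925 250.51794657]] [[327.33786215 231.01405358]]
tcp [527.5 -71.4 329.9] rpy [-3.141e+00 -1.000e-03  1.569e+00] shift in present axes [  5.2   7.7 149.9] in goal axes [  5.2   7.7 149.9] rot [0. 0. 0.]
```

```bash
python3 steer.py '{"increments": [[0, 0, 0, 1, 2, 41, 1], [0, 0, 0, 1, 2, 41, 1], [0, 0, 0, 1, 2, 41, 1], [0, 0, 0, 1, 1.5, 41, 1], [0, 0, 0, 1, 0.5, 41, 1]]}' 25; python3 steer.py '{"increments": [[0, 0, 0, 0, 0, 21, 0.6], [0, 0, 0, 0, 0, 0, 0.3], [0, 0, 0, 0, 0, 0, 0], [0, 0, 0, 0, 0, 0, 0], [0, 0, 0, 0, 0, 0, 0]]}'; python3 steer.py '{"increments": [[0, 0, 0, 0, 0, 0, 0], [0, 0, 0, 0, 0, 0, 0], [0, 0, 0, 0, 0, 0, 0], [0, 0, 0, 0, 0, 0, 0]]}'
```

```text
clock: 3.42
eef_pos: [535.5, -64.7, 124.0]
tcp_rot: [3.141, -0.0, 1.572]
contact_force: [-0.4, -0.1, -0.2]
opening: 0.998
grasp_force: 0.0
clock: 3.83
eef_pos: [537.1, -66.7, 106.5]
tcp_rot: [3.138, 0.0, 1.57]
contact_force: [1.1, 0.4, 0.6]
opening: 0.299
grasp_force: 0.0
clock: 4.17
eef_pos: [535.6, -67.2, 106.3]
tcp_rot: [3.141, -0.0, 1.569]
contact_force: [-4.7, 1.6, 10.7]
opening: 0.154
grasp_force: 24.4
```

```bash
python3 steer.py '{"increments": [[0, 0, 0, -6, 0, 0, 0], [0, 0, 0, -6, 0, 0, 0], [0, 0, 0, -6, 0, 0, 0], [0, 0, 0, -6, 0, 0, 0], [0, 0, 0, -6, 0, 0, 0]]}'; python3 steer.py '{"increments": [[0, 0, 0, -4, 0, 0, 0], [0, 0, 0, -2, 0, 0, 0], [0, 0, 0, -1, 0, 0, 0], [0, 0, 0, 0, 0, 0, 0]]}'
```

```text
clock: 4.58
eef_pos: [535.2, -97.4, 106.3]
tcp_rot: [3.141, -0.0, 1.569]
contact_force: [-6.8, 2.8, 12.6]
opening: 0.16
grasp_force: 24.6
clock: 4.92
eef_pos: [535.1, -104.6, 106.3]
tcp_rot: [3.142, 0.0, 1.568]
contact_force: [-7.3, -0.9, 12.4]
opening: 0.155
grasp_force: 24.6
```

```bash
for i in 1; do python3 steer.py '{"increments": [[0, 0, 0, -1, 0, 0, 0], [0, 0, 0, -1, 0, 0, 0], [0, 0, 0, 0, 0, 0, 0]]}'|grep -E 'pos|force'; python3 steer.py '{"increments": [[0, 0, 0, -1, 0, 0, 0], [0, 0, 0, -1, 0, 0, 0], [0, 0, 0, 0, 0, 0, 0]]}'|grep -E 'pos|force';python3 steer.py '{"increments": [[0, 0, 0, -1, 0, 0, 0], [0, 0, 0, 0, 0, 0, 0], [0, 0, 0, 0, 0, 0, 0]]}'|grep -E 'pos|force'; done
```

```text
eef_pos: [535.0, -105.7, 106.3]
contact_force: [-7.1, 5.7, 12.9]
grasp_force: 24.7
eef_pos: [535.0, -106.1, 106.3]
contact_force: [-5.8, 15.1, 14.0]
grasp_force: 24.7
eef_pos: [535.0, -106.3, 106.3]
contact_force: [-5.2, 21.3, 14.1]
grasp_force: 24.8
```

The bolt is against its stop: force 21 N and no further motion. Release, rise, go to the key.

```bash
python3 steer.py '{"increments": [[0, 0, 0, 3, 0, 0, 0.4], [0, 0, 0, 0, 0, 0, 0.7], [0, 0, 0, 0, 0, 0, 1], [0, 0, 0, 0, 0, 0, 1], [0, 0, 0, 0, 0, -30, 1]]}'; python3 steer.py '{"increments": [[0, 0, -0.12, 0, 0, -38, 1], [0, 0, -0.12, 0, 0, -38, 1], [0, 0, -0.12, 0, 0, -38, 1], [0, 0, -0.12, 0, 0, 0, 1], [0, 0, -0.12, 0, 0, 0, 1]]}'
python3 - <<'E'
from h import *
delta([441.5,290.2,260],2.73)
c=cam('wrist')
E
```

```text
clock: 6.08
eef_pos: [532.6, -106.0, 130.6]
tcp_rot: [-3.134, -0.001, 1.569]
contact_force: [-0.6, -0.1, -0.6]
opening: 0.857
grasp_force: 0.0
clock: 6.5
eef_pos: [537.1, -107.0, 251.5]
tcp_rot: [3.138, 0.004, 2.174]
contact_force: [-0.2, -0.1, -0.6]
opening: 0.998
grasp_force: 0.0
tcp [ 537.1 -107.   251.5] rpy [3.138 0.004 2.174] shift in present axes [381.3 146.8  -9.6] in goal axes [246.5 325.8  -8.5] rot [ 0.003  0.005 -0.556]
```

```bash
python3 steer.py '{"increments": [[0, 0, 0, 38, 14.7, -1, 1], [0, 0, 0, 38, 14.7, -1, 1], [0, 0, 0, 38, 14.7, -1, 1], [0, 0, 0, 38, 14.7, -1, 1], [0, 0, 0, 38, 14.7, -1, 1]]}'; python3 steer.py '{"increments": [[0, 0, 0, 38, 14.7, -1, 1], [0, 0, 0, 38, 14.7, -1, 1], [0, 0, 0, 38, 14.7, -1, 1], [0, 0, 0, 38, 14.7, -1, 1], [0, 0, 0, 38, 14.7, -1, 1]]}';python3 steer.py '{"increments": [[0, 0, -0.11, 0, 0, 0, 1], [0, 0, -0.11, 0, 0, 0, 1], [0, 0, -0.11, 0, 0, 0, 1], [0, 0, -0.11, 0, 0, 0, 1], [0, 0, -0.11, 0, 0, 0, 1]]}';python3 steer.py '{"increments": [[0, 0, 0, 0, 0, 0, 1], [0, 0, 0, 0, 0, 0, 1]]}'
python3 - <<'E'
from h import *
e,R,s=tool();print(e,s['tcp_rot']);c=cam('wrist');np.save('wk2.npy',np.array(c,dtype=object),allow_pickle=True)
cv2.imwrite('pics/wk2.png',optics.grab_frame('wrist')[:,:,::-1])
p=proj(c,box:=[[441.6,289.7,86]])[0];print(p);g=cv2.imread('pics/wk2.png',0);u,v=p.astype(int)
print(g[v-50:v+51:10,u-60:u+61:8])
cv2.imwrite('pics/scene1.png',optics.grab_frame('scene')[:,:,::-1])
E
```

```text
clock: 6.92
eef_pos: [488.7, 93.3, 253.6]
tcp_rot: [3.141, 0.0, 2.168]
contact_force: [0.7, 0.5, -0.6]
opening: 0.997
grasp_force: 0.0
clock: 7.33
eef_pos: [442.5, 292.2, 258.6]
tcp_rot: [3.141, 0.0, 2.168]
contact_force: [1.3, -0.1, 0.5]
opening: 1.005
grasp_force: 0.0
clock: 7.75
eef_pos: [443.2, 290.5, 258.3]
tcp_rot: [-3.142, 0.0, 2.724]
contact_force: [-0.2, -0.3, 0.3]
opening: 1.002
grasp_force: 0.0
clock: 7.92
eef_pos: [443.3, 290.3, 258.4]
tcp_rot: [3.142, 0.0, 2.715]
contact_force: [0.1, 0.1, 0.4]
opening: 0.999
grasp_force: 0.0
[443.25927079 290.34664448 258.36713766] [3.14152417e+00 1.97769275e-04 2.71502698e+00]
[316.8646687  228.41377511]
[[195 196 195 195 196 194 195 195 194 194 193 194 193 135 137 135]
 [196 196 196 195 194 194 196 150 118 130 135 135 135 135 133 134]
 [196 195 195 196 195 176 106  66  62  91  80 133 135 134 134 135]
 [196 195 195 194 194 120 158  69  65 106 108 124 133 135 135 135]
 [196 196 195 196 194 154 157  65  65 105 108 121 134 133 136 136]
 [195 196 195 195 195 140 157  67  65 103 110 155 193 193 194 194]
 [196 196 195 195 195 194 153  67  65 105 193 194 193 193 193 194]
 [196 196 195 196 194 195 194  65  66 186 193 192 194 193 194 193]
 [196 195 195 196 194 196 195 102  72 195 194 194 194 194 194 194]
 [196 196 196 196 195 196 195 195 196 195 194 195 193 194 194 194]
 [197 194 196 195 195 196 195 195 195 195 194 195 194 193 195 194]]
```

```bash
python3 - <<'E'
from fit import *
c=tuple(np.load('wk2.npy',allow_pickle=True));g=cv2.imread('pics/wk2.png',0)
l=cv2.connectedComponents(((g<85)&(abs(np.arange(480)[:,None]-228)<50)&(abs(np.arange(640)-317)<50)).astype(np.uint8))[1]
m=(l==l[228,317]).astype(np.uint8);print(m.sum())
x,i=fit(c,m,lambda x,y,a:box(x,y,a,60,16,86,86),[(420,460),(270,310),(-1.2,.4)]);print('key',x,i)
rr=cv2.minAreaRect(cv2.findNonZero(m));print(rr)
P=[onz(c,q,86)[:2] for q in cv2.boxPoints(rr)];print(np.mean(P,0),[np.linalg.norm(P[k]-P[k-1]).round(1) for k in range(4)])
delta([x[0],x[1],72],x[2]+np.pi)
E
```

```text
1204
key [ 4.39421872e+02  2.92697948e+02 -4.32706949e-01] 0.8177083333333334
((325.9278869628906, 223.2752227783203), (68.78669738769531, 33.9434928894043), 86.24827575683594)
[441.43988377 298.75584267] [np.float64(63.1), np.float64(29.7), np.float64(63.0), np.float64(31.3)]
tcp [443.2 290.4 258.3] rpy [3.142 0.    2.715] shift in present axes [  4.4   0.6 186.3] in goal axes [  4.4   0.5 186.3] rot [0.    0.    0.006]
```

View pics/wk2.png

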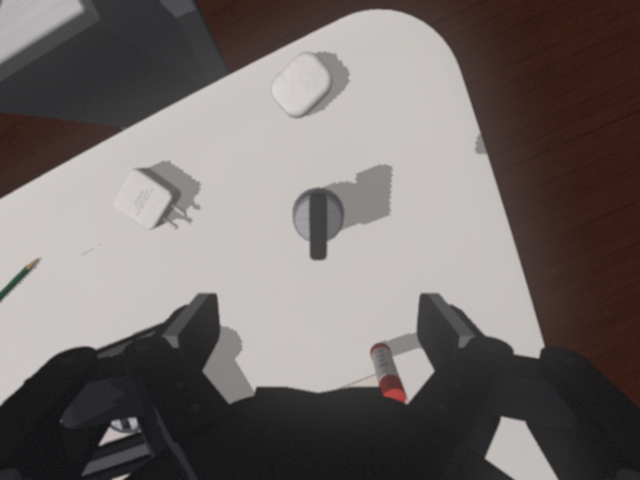

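Grip bar is vertical in the view, u 310–327, v 193–258, already aligned with the tool. Measure its ends precisely.

```bash
python3 - <<'E'
from h import *
c=tuple(np.load('wk2.npy',allow_pickle=True));g=cv2.imread('pics/wk2.png',0).astype(int)
print(g[184:202,313:324:2].T);print(g[250:266,313:324:2].T)
print(g[200:250:12,302:336])
e=np.array([443.26,290.35,258.37]);R=Ro.from_euler('xyz',[3.1415,0,2.715]).as_matrix()
f=lambda u,v,z:(R.T@(onz(c,(u,v),z)-e)).round(2)
for v in(190,192,194,196,255,258,260):print(v,f(318,v,86),f(318,v,54))
for u in(309,311,313,325,327,329):print(u,f(u,226,86),f(u,226,54))
E
```

```text
[[195 193 189 170 136 104  89  81  75  70  65  64  65  65  66  67  68  67]
 [194 194 189 163 121  95  83  77  73  69  64  62  65  62  64  67  67  70]
 [194 190 180 150 112  88  81  77  72  67  64  63  63  63  65  66  67  67]
 [194 191 180 150 112  87  80  75  73  67  62  62  63  64  64  66  69  64]
 [195 193 186 158 115  87  80  77  73  67  63  63  63  64  63  65  65  67]
 [194 190 171 139 104  84  81  78  75  71  63  62  64  62  64  64  65  65]]
[[ 66  66  68  68  66  71  67  69  83 119 161 187 196 195 193 193]
 [ 68  69  67  69  68  67  68  68  74 101 150 182 194 193 195 194]
 [ 66  68  69  67  67  69  68  67  73 103 151 184 194 195 195 195]
 [ 67  66  68  67  68  67  68  66  74 102 149 183 194 195 194 194]
 [ 70  65  67  67  68  69  68  66  72 104 152 184 193 195 195 194]
 [ 67  67  66  65  66  67  66  69  92 133 170 190 194 193 193 195]]
[[115 120 124 129 136 138 129 105  78  67  68  68  68  67  67  67  66  69
   65  65  68  65  64  63  79  93 102 103  98  93  90  84  84  80]
 [156 156 157 158 157 153 137 109  78  68  65  69  65  67  66  66  65  65
   65  65  66  65  62  65  78  
[... 454 characters left out ...]
195]]
190 [ 35.64  -0.34 172.37] [ 32.25  -0.31 204.37]
192 [ 33.9   -0.33 172.37] [ 30.32  -0.3  204.37]
194 [ 32.15  -0.33 172.37] [ 28.38  -0.3  204.37]
196 [ 30.4   -0.33 172.37] [ 26.44  -0.3  204.37]
255 [-23.8   -0.23 172.37] [-3.3690e+01 -1.8000e-01  2.0437e+02]
258 [-26.69  -0.22 172.37] [-3.6900e+01 -1.8000e-01  2.0437e+02]
260 [-28.63  -0.22 172.37] [-3.9050e+01 -1.7000e-01  2.0437e+02]
309 [  3.45  -8.37 172.37] [ -3.46  -9.22 204.37]
311 [  3.45  -6.57 172.37] [ -3.45  -7.22 204.37]
313 [  3.46  -4.77 172.37] [ -3.45  -5.23 204.37]
325 [  3.48   6.02 172.37] [ -3.43   6.74 204.37]
327 [  3.48   7.81 172.37] [ -3.43   8.73 204.37]
329 [  3.48   9.61 172.37] [ -3.42  10.73 204.37]
```

Key centre sits at tool (+2.2,−0.25) here. Before grasping, view the hub from the same relative pose so the camera bias cancels.

```bash
python3 -c "
from h import *
delta([536.1,19,266.5],2.787)"
```

```text
tcp [443.2 290.4 258.3] rpy [3.142 0.    2.715] shift in present axes [-196.9 -208.6   -8.2] in goal axes [-181.3 -222.2   -8.2] rot [ 0.     0.    -0.072]
```

```bash
python3 steer.py '{"increments": [[0, 0, 0, -28, -29.8, -1.2, 1], [0, 0, 0, -28, -29.8, -1.2, 1], [0, 0, 0, -28, -29.8, -1.2, 1], [0, 0, 0, -28, -29.8, -1.2, 1], [0, 0, 0, -28, -29.8, -1.2, 1]]}'; python3 steer.py '{"increments": [[0, 0, 0, -28, -29.8, -1.2, 1], [0, 0, 0, -28, -29.8, -1.2, 1], [0, 0, -0.072, 0, 0, 0, 1], [0, 0, 0, 0, 0, 0, 1], [0, 0, 0, 0, 0, 0, 1]]}'
python3 - <<'E'
from h import *
e,R,s=tool();print(e,s['tcp_rot']);c=cam('wrist');np.save('wh.npy',np.array(c,dtype=object),allow_pickle=True)
cv2.imwrite('pics/wh.png',optics.grab_frame('wrist')[:,:,::-1]);np.savez('wh_pose.npz',e=e,R=R)
from scipy.optimize import differential_evolution as DE
g=cv2.imread('pics/wh.png',0);h0=[538.2,18.3]
G=np.arange(-20,20.1,.5);X,Y=np.meshgrid(G,G)
for z in(94,):
    def f(p):
        uv=proj(c,np.stack([X+p[0],Y+p[1],0*X+z],-1)).astype(np.float32).reshape(*X.shape,2)
        I=cv2.remap(g,uv[...,0],uv[...,1],1).astype(float)
        a=p[2];u=X*np.cos(a)+Y*np.sin(a);v=-X*np.sin(a)+Y*np.cos(a);d=np.hypot(X,Y)
        w=(d<p[3])&(abs(u)>5.3)&(abs(v)>5.3);sl=(d<19.5)&~w
        return -(I[w].mean()-I[sl].mean())
    o=DE(f,[(h0[0]-8,h0[0]+8),(h0[1]-8,h0[1]+8),(-.785,.785),(12,19)],seed=1);print('slots z',z,o.x.round(3),o.fun.round(1))
    P=np.array([o.x[0],o.x[1],94.]);print('hub in tool',(R.T@(P-e)).round(2))
uv=proj(c,[P])[0];print(uv)
u,v=uv.astype(int);cv2.imwrite('pics/whc.png',cv2.resize(cv2.imread('pics/wh.png')[v-45:v+45,u-60:u+60],None,fx=6,fy=6,interpolation=2))
E
```

```text
clock: 8.43
eef_pos: [509.9, 95.4, 264.6]
tcp_rot: [3.141, 0.0, 2.716]
contact_force: [1.2, 0.4, -0.0]
opening: 0.999
grasp_force: 0.0
clock: 8.85
eef_pos: [536.0, 19.6, 266.6]
tcp_rot: [3.141, -0.001, 2.786]
contact_force: [-0.4, -0.1, 0.3]
opening: 0.999
grasp_force: 0.0
[536.01399451  19.62908716 266.5551551 ] [ 3.14144455e+00 -5.51158598e-04  2.78613036e+00]
slots z 94 [ 5.38172e+02  1.80700e+01 -3.54000e-01  1.89060e+01] -65.8
hub in tool [ -2.66  -0.74 172.55]
[317.38359865 232.63428024]
```

View pics/whc.png

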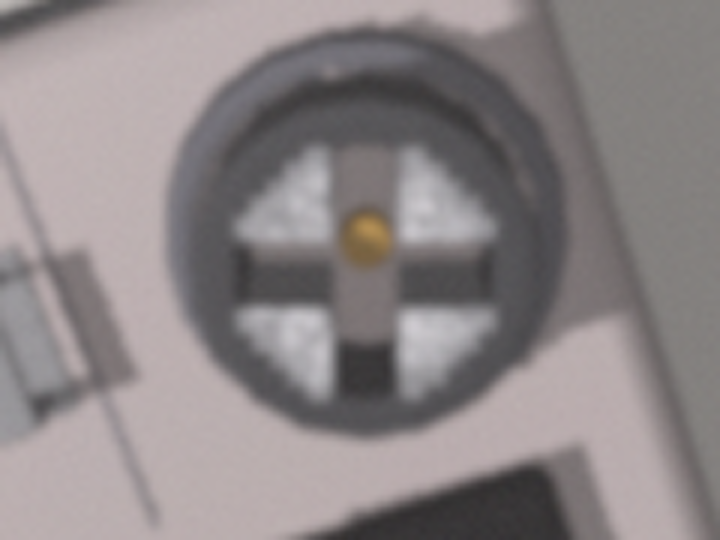

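Hub cross is clear in the crop, centred near (364,277) → (317.7,233), aligned with the tool axes. Both views agree: hub at (538.2,18.1), angle −0.355. Back to the key.

```bash
python3 -c "
from h import *
delta([441.15,291,200],2.715)"
```

```text
tcp [535.9  20.3 266.6] rpy [ 3.141 -0.     2.788] shift in present axes [182.7 221.   66.7] in goal axes [198.2 207.2  66.6] rot [ 0.    -0.     0.073]
```

```bash
python3 steer.py '{"increments": [[0, 0, 0.073, 0, 0, 0, 1], [0, 0, 0, 28.3, 29.6, 4, 1], [0, 0, 0, 28.3, 29.6, 4, 1], [0, 0, 0, 28.3, 29.6, 4, 1], [0, 0, 0, 28.3, 29.6, 4, 1]]}' 60; python3 steer.py '{"increments": [[0, 0, 0, 28.3, 29.6, 14, 1], [0, 0, 0, 28.3, 29.6, 16, 1], [0, 0, 0, 28.3, 29.6, 20, 1], [0, 0, 0, 0, 0, 0, 1], [0, 0, 0, 0, 0, 0, 1]]}'; python3 -c "
from h import *
import time
delta([441.15,291,76],2.715)"
```

```text
clock: 9.32
eef_pos: [480.1, 176.9, 250.6]
tcp_rot: [3.141, 0.0, 2.716]
contact_force: [1.1, 0.9, -0.4]
opening: 0.998
grasp_force: 0.0
clock: 9.73
eef_pos: [440.8, 285.8, 202.7]
tcp_rot: [-3.14, -0.001, 2.721]
contact_force: [-0.6, 0.1, -0.6]
opening: 0.996
grasp_force: 0.0
tcp [440.8 285.8 202.7] rpy [-3.140e+00 -1.000e-03  2.721e+00] shift in present axes [  1.7   5.1 126.7] in goal axes [  1.9   4.9 126.7] rot [-0.002 -0.001  0.006]
```

```bash
python3 steer.py '{"increments": [[0, 0, 0, 1, 2, 30, 1], [0, 0, 0, 0.9, 2.9, 30, 1], [0, 0, 0, 0, 0, 20, 1], [0, 0, 0, 0, 0, 0, 1], [0, 0, 0, 0, 0, 0, 1]]}'; python3 -c "
from h import *
delta([441.15,291,76],2.715)"
```

```text
clock: 10.15
eef_pos: [443.2, 288.2, 123.7]
tcp_rot: [-3.14, -0.001, 2.717]
contact_force: [0.9, -0.1, 0.0]
opening: 1.0
grasp_force: 0.0
tcp [443.2 288.2 123.7] rpy [-3.140e+00 -1.000e-03  2.717e+00] shift in present axes [ 3.   1.8 47.7] in goal axes [ 3.   1.7 47.7] rot [-0.001 -0.001  0.002]
```

```bash
for i in 1 2; do python3 steer.py '{"increments": [[0, 0, 0, 0, 0, 0, 1], [0, 0, 0, 0, 0, 0, 1]]}' |grep pos; done;  python3 steer.py '{"increments": [[0, 0, 0, 2.5, 1.5, 10, 1], [0, 0, 0, 0, 0, 0, 1], [0, 0, 0, 0, 0, 0, 1]]}' |grep pos; python3 steer.py '{"increments": [[0, 0, 0, 0, 0, 0, 1], [0, 0, 0, 0, 0, 0, 1]]}' |grep pos;python3 -c "
from h import *
delta([441.15,291,76],2.715)"
```

```text
eef_pos: [444.6, 289.1, 125.5]
eef_pos: [444.1, 289.0, 124.9]
eef_pos: [441.2, 290.9, 113.1]
eef_pos: [441.8, 291.1, 113.7]
tcp [441.8 291.1 113.7] rpy [-3.141 -0.     2.718] shift in present axes [ 0.5 -0.4 37.7] in goal axes [ 0.6 -0.4 37.7] rot [-0.    -0.     0.003]
```

```bash
python3 steer.py '{"increments": [[0, 0, 0, 0.3, -0.3, 13, 1], [0, 0, 0, 0, 0, 13, 1], [0, 0, 0, 0, 0, 11, 1], [0, 0, 0, 0, 0, 0, 1], [0, 0, 0, 0, 0, 0, 1]]}' |grep pos; python3 steer.py '{"increments": [[0, 0, 0, 0, 0, 0, 0.5], [0, 0, 0, 0, 0, 0, 0.3], [0, 0, 0, 0, 0, 0, 0], [0, 0, 0, 0, 0, 0, 0], [0, 0, 0, 0, 0, 0, 0]]}' 60;python3 steer.py '{"increments": [[0, 0, 0, 0, 0, 0, 0], [0, 0, 0, 0, 0, 0, 0], [0, 0, 0, 0, 0, 0, 0]]}' 60
```

```text
eef_pos: [441.1, 290.7, 76.3]
clock: 11.73
eef_pos: [441.6, 291.1, 77.1]
tcp_rot: [3.141, 0.0, 2.718]
contact_force: [-0.1, 0.1, -0.1]
opening: 0.295
grasp_force: 0.0
clock: 11.98
eef_pos: [441.6, 291.0, 77.1]
tcp_rot: [3.141, 0.0, 2.718]
contact_force: [-1.2, -0.9, 6.0]
opening: 0.176
grasp_force: 58.8
```

```bash
python3 steer.py '{"increments": [[0, 0, 0, 0, 0, -15, 0], [0, 0, 0, 0, 0, -25, 0], [0, 0, 0, 0, 0, -35, 0], [0, 0, 0, 0, 0, -35, 0], [0, 0, 0, 0, 0, -20, 0]]}' |grep -E 'pos|force'; python3 steer.py '{"increments": [[0, 0, 0, 0, 0, 0, 0], [0, 0, 0, 0, 0, 0, 0], [0, 0, 0, 0, 0, 0, 0], [0, 0, 0, 0, 0, 0, 0]]}'
python3 - <<'E'
from h import *
e,R,s=tool();c=cam('wrist');g=optics.grab_frame('wrist').mean(2).astype(int);cv2.imwrite('pics/held.png',g)
# tool points -> pixels: bar ends/collar predictions (key centred)
for p in([30,0,-11],[-30,0,-11],[30,0,21],[24,0,37],[-24,0,37],[0,8,-11],[0,-8,-11]):
    print(p,proj(c,[e+R@np.array(p,float)])[0].round(1))
print('col',[int(x) for x in g[150:300,318]])
print('row230',[int(x) for x in g[200,285:355]])
delta([538.2,18.1,220],2.787)
E
```

```text
eef_pos: [442.3, 291.5, 210.0]
contact_force: [0.5, 0.3, -0.0]
grasp_force: 58.5
clock: 12.73
eef_pos: [440.6, 290.4, 205.1]
tcp_rot: [-3.139, -0.001, 2.718]
contact_force: [-0.2, 0.7, -0.2]
opening: 0.174
grasp_force: 58.5
[30, 0, -11] [319.3 262.9]
[-30, 0, -11] [318.9 406.5]
[30, 0, 21] [319.  239.7]
[24, 0, 37] [318.8 243.4]
[-24, 0, 37] [318.6 331. ]
[0, 8, -11] [340.7 339.9]
[0, -8, -11] [297.5 339.8]
col [211, 211, 212, 211, 212, 212, 212, 212, 211, 211, 211, 212, 212, 212, 212, 213, 212, 211, 213, 212, 212, 211, 212, 210, 212, 211, 211, 212, 211, 211, 212, 211, 212, 212, 211, 212, 211, 211, 211, 212, 211, 211, 212, 210, 201, 172, 129, 100, 93, 88, 84, 82, 83, 97, 117, 128, 132, 132, 129, 122, 113, 101, 96, 95, 97, 97, 96, 96, 97, 96, 95, 95, 95, 96, 94, 94, 94, 94, 94, 95, 95, 94, 93, 95, 93, 94, 93, 94, 93, 94, 93, 91, 89, 85, 75, 63, 56, 55, 56, 54, 56, 57, 54, 54, 54, 55, 56, 55, 54, 54, 53, 55, 52, 53, 55, 50, 53, 52, 55, 53, 52, 54, 54, 53, 55, 51, 52, 50, 50, 52, 47, 51, 48, 50, 48, 48, 48, 47, 48, 48, 48, 48, 46, 47, 46, 46, 48, 46, 44, 44]
row230 [212, 211, 212, 212, 211, 211, 211, 211, 212, 211, 212, 211, 212, 212, 212, 211, 206, 196, 182, 162, 139, 120, 110, 107, 103, 102, 98, 94, 94, 92, 86, 84, 83, 84, 85, 83, 84, 83, 83, 84, 85, 87, 86, 88, 88, 89, 89, 93, 97, 101, 110, 125, 136, 143, 145, 146, 147, 147, 146, 147, 146, 147, 147, 147, 147, 148, 146, 148, 147, 147]
tcp [440.6 290.4 205.1] rpy [-3.139e+00 -2.000e-03  2.718e+00] shift in present axes [-200.9 -208.1  -14.7] in goal axes [-186.1 -221.5  -14.9] rot [-0.002 -0.002 -0.069][ WARN:0@0.529] global loadsave.cpp:1063 imwrite_ Unsupported depth image for selected encoder is fallbacked to CV_8U.
```

```bash
python3 - <<'E'
from h import *
e,R,s=tool();c=cam('wrist');g=cv2.imread('pics/held.png',0)
for v in range(188,400,6): print(v,' '.join('%3d'%x for x in g[v,240:400:5]))
for p in([17,0,73],[17,4,73],[0,17,73],[-17,0,73],[0,24,37],[0,-24,37],[30,8,-11],[30,-8,-11],[30,8,21],[30,-8,21],[24,0,43]):
    print(p,proj(c,[e+R@np.array(p,float)])[0].round(1))
E
```

```text
188 212 214 212 212 212 214 213 212 212 212 212 212 211 211 211 211 211 212 211 211 210 198 204 200 210 211 212 211 211 211 212 212
194 213 212 213 212 213 213 213 211 212 213 212 210 212 212 211 207 191 196 154 147 147 148 146 148 147 176 209 211 211 212 212 211
200 213 212 212 213 212 211 212 212 211 212 211 212 211 139 102  86  83  85  89 110 146 146 148 147 147 147 160 212 210 212 211 212
206 213 212 212 212 213 212 211 212 212 213 212 204 109  93 124 131 132 132 113  84  89 145 147 147 148 147 147 210 211 211 211 211
212 212 214 212 213 212 213 212 211 211 211 211 115 130 129 108  96  96 112 130 130 104  94 146 146 147 147 146 165 211 211 212 211
218 212 213 213 212 212 212 211 212 212 211 178 131 123  96  96  95  96 110 131 128 130  97 141 146 146 147 146 176 211 212 212 212
224 213 212 213 212 212 212 211 212 211 212 153 131  95  94  94  95  94 100 130 129 124 125 133 143 146 148 146 208 210 210 210 211
230 212 212 213 212 212 212 212 212 211 211 167 123  93  96  94  93  93  95 124 130 114 130 140 145 144 147 197 210 210 212 211 212
236 211 213 212 211 211 212 211 211 211 210 
[... 3243 characters left out ...]
  32  36  36
386  30  31  31  31  31  28  27  29  30  30  99 207  69  38  39  40  39  37  32  28 206 149  33  30  31  31  30  29  33  31  33  32
392  26  29  37  37  31  30  31  28  28  30  29  27  28  31  30  34  31  26  31  29  29  29  30  33  33  32  28  30  38  36  30  34
398  32  32  31  29  26  28  25  28  27  26  26  28  29  27  28  28  28  25  25  27  27  26  30  27  28  29  30  31  30  32  31  32
[17, 0, 73] [318.6 238.9]
[17, 4, 73] [325.2 238.9]
[0, 17, 73] [346.2 265.8]
[-17, 0, 73] [318.4 291.5]
[0, 24, 37] [365.8 288.9]
[0, -24, 37] [271.5 288.8]
[30, 8, -11] [342.4 263. ]
[30, -8, -11] [296.1 262.9]
[30, 8, 21] [337.2 239.7]
[30, -8, 21] [300.7 239.7]
[24, 0, 43] [318.7 240.3]
```

```bash
cat > held.py <<'E'
from fit import *
from scipy.optimize import least_squares
e,R,s=tool();c=cam('wrist');g=optics.grab_frame('wrist').mean(2) if 0 else cv2.imread('pics/held.png',0).astype(float)
L=[];Rr=[]
for v in range(256,283,2):
    row=g[v];u=next(u for u in range(262,300) if row[u]<190);L.append((u-1+(row[u-1]-190)/(row[u-1]-row[u]),v))
    u=next(u for u in range(375,335,-1) if row[u]<160);Rr.append((u+1-(row[u+1]-160)/(row[u+1]-row[u]),v))
E=np.array(L+Rr);t=np.linspace(0,2*np.pi,721)
def f(p,z=None):
    zz=p[2] if z is None else z
    q=proj(c,e+np.stack([p[0]+24*np.cos(t),p[1]+24*np.sin(t),0*t+zz],-1)@R.T)
    q2=proj(c,e+np.stack([p[0]+24*np.cos(t),p[1]+24*np.sin(t),0*t+zz+6],-1)@R.T)
    h=cv2.convexHull(np.vstack([q,q2]).astype(np.float32))
    return [cv2.pointPolygonTest(h,tuple(map(float,a)),True) for a in E]
for z in(36,37,38):
    o=least_squares(f,[0,0],args=(z,),diff_step=1e-2,x_scale=1,method='trf');print(z,o.x.round(2),np.sqrt(2*o.cost/len(E)).round(2))
o=least_squares(f,[-1.5,0.1,37],diff_step=1e-2);print(o.x.round(2),np.sqrt(2*o.cost/len(E)).round(2))
print(E.round(1)[::3].tolist())
E
python3 held.py
```

```text
36 [0. 0.] 1.89
37 [0. 0.] 1.95
38 [0. 0.] 2.02
[-2.09 -0.47 38.25] 0.31
[[285.9, 256.0], [279.7, 262.0], [277.1, 268.0], [274.1, 274.0], [272.5, 280.0], [351.2, 258.0], [356.5, 264.0], [359.4, 270.0], [362.3, 276.0], [363.4, 282.0]]
```

Key axis sits at tool (−2.05,−0.3), tip about 74 mm ahead of the TCP. Carry it over the hub.

```bash
python3 steer.py '{"increments": [[0, 0, -0.069, 0, 0, 0, 0], [0, 0, 0, -26, -31, 0, 0], [0, 0, 0, -26, -31, 0, 0], [0, 0, 0, -26, -31, 0, 0], [0, 0, 0, -26, -31, 0, 0]]}' |grep pos; python3 steer.py '{"increments": [[0, 0, 0, -26, -31, 0, 0], [0, 0, 0, -26, -31, 0, 0], [0, 0, 0, -20, -25, 0, 0], [0, 0, 0, 0, 0, 0, 0], [0, 0, 0, 0, 0, 0, 0]]}'|grep pos;python3 steer.py '{"increments": [[0, 0, 0, 0, 0, 0, 0], [0, 0, 0, 0, 0, 0, 0], [0, 0, 0, 0, 0, 0, 0], [0, 0, 0, 0, 0, 0, 0]]}'|grep pos;  python3 -c "
from h import *
delta([536.33,19.05,182],2.787)"
```

```text
eef_pos: [495.5, 137.0, 205.5]
eef_pos: [532.9, 30.4, 205.5]
eef_pos: [532.8, 33.0, 206.6]
tcp [532.8  33.  206.6] rpy [-3.142 -0.     2.788] shift in present axes [ -8.1 -11.9  24.6] in goal axes [ -8.1 -11.9  24.6] rot [-0.    -0.     0.001]
```

```bash
python3 steer.py '{"increments": [[0, 0, 0, -4, -6, 8, 0], [0, 0, 0, -4, -6, 8, 0], [0, 0, 0, 0, 0, 8, 0], [0, 0, 0, 0, 0, 0, 0], [0, 0, 0, 0, 0, 0, 0]]}' |grep pos; python3 steer.py '{"increments": [[0, 0, 0, 0, 0, 0, 0], [0, 0, 0, 0, 0, 0, 0], [0, 0, 0, 0, 0, 0, 0], [0, 0, 0, 0, 0, 0, 0]]}'|grep pos;  python3 -c "
from h import *
delta([536.33,19.05,182],2.787)"
```

```text
eef_pos: [535.9, 17.7, 181.8]
eef_pos: [536.7, 18.0, 183.1]
tcp [536.7  18.  183.1] rpy [3.141e+00 1.000e-03 2.787e+00] shift in present axes [0.7 0.9 1.1] in goal axes [0.7 0.9 1.1] rot [ 0.     0.001 -0.   ]
```

```bash
python3 steer.py '{"increments": [[0, 0, 0, 0.6, 0.8, 5, 0], [0, 0, 0, 0, 0, 5, 0], [0, 0, 0, 0, 0, 0, 0], [0, 0, 0, 0, 0, 0, 0], [0, 0, 0, 0, 0, 0, 0]]}' |grep -E 'pos|force'; python3 steer.py '{"increments": [[0, 0, 0, 0, 0, 0, 0], [0, 0, 0, 0, 0, 0, 0], [0, 0, 0, 0, 0, 0, 0]]}'|grep -E 'pos|force';  python3 -c "
from h import *
delta([536.33,19.05,168],2.787)"
```

```text
eef_pos: [536.2, 18.9, 172.6]
contact_force: [0.6, -0.7, -0.0]
grasp_force: 58.8
eef_pos: [536.3, 18.9, 172.9]
contact_force: [-0.7, -1.2, -0.4]
grasp_force: 58.8
tcp [536.3  18.9 172.9] rpy [3.142 0.    2.787] shift in present axes [0.1 0.2 4.9] in goal axes [0.1 0.2 4.9] rot [ 0.  0. -0.]
```

Aligned; lower in small steps and watch the force.

```bash
python3 steer.py '{"increments": [[0, 0, 0, 0, 0.2, 2, 0], [0, 0, 0, 0, 0, 2, 0], [0, 0, 0, 0, 0, 1, 0], [0, 0, 0, 0, 0, 0, 0]]}' |grep -E 'pos|force'; python3 steer.py '{"increments": [[0, 0, 0, 0, 0, 2, 0], [0, 0, 0, 0, 0, 2, 0], [0, 0, 0, 0, 0, 0, 0]]}'|grep -E 'pos|force'
```

```text
eef_pos: [536.1, 19.0, 167.4]
contact_force: [0.4, -0.8, -0.9]
grasp_force: 58.8
eef_pos: [536.1, 19.0, 163.3]
contact_force: [-0.2, -0.1, -1.3]
grasp_force: 58.8
```

```bash
python3 steer.py '{"increments": [[0, 0, 0, 0, 0, 3, 0], [0, 0, 0, 0, 0, 3, 0], [0, 0, 0, 0, 0, 3, 0], [0, 0, 0, 0, 0, 0, 0]]}' |grep -E 'pos|force'; python3 steer.py '{"increments": [[0, 0, 0, 0, 0, 2, 0], [0, 0, 0, 0, 0, 2, 0], [0, 0, 0, 0, 0, 2, 0], [0, 0, 0, 0, 0, 0, 0]]}'|grep -E 'pos|force|rot'
```

```text
eef_pos: [535.9, 19.0, 154.0]
contact_force: [-1.0, -0.6, -0.8]
grasp_force: 58.8
eef_pos: [536.1, 19.1, 148.4]
tcp_rot: [-3.141, -0.0, 2.787]
contact_force: [-0.0, 0.5, -1.3]
grasp_force: 58.8
```

```bash
python3 steer.py '{"increments": [[0, 0, 0, 0, 0, 2, 0], [0, 0, 0, 0, 0, 2, 0], [0, 0, 0, 0, 0, 1, 0], [0, 0, 0, 0, 0, 0, 0]]}' |grep -E 'pos|force'; python3 steer.py '{"increments": [[0, 0, 0, 0, 0, 2, 0], [0, 0, 0, 0, 0, 1, 0], [0, 0, 0, 0, 0, 0, 0]]}'|grep -E 'pos|force'; python3 steer.py '{"increments": [[0, 0, 0, 0, 0, 1.5, 0], [0, 0, 0, 0, 0, 0, 0], [0, 0, 0, 0, 0, 0, 0]]}'|grep -E 'pos|force'
```

```text
eef_pos: [536.5, 19.1, 143.8]
contact_force: [0.3, -0.0, 3.0]
grasp_force: 59.2
eef_pos: [536.5, 19.1, 140.8]
contact_force: [-1.2, 0.4, 5.9]
grasp_force: 59.5
eef_pos: [536.5, 19.1, 139.5]
contact_force: [-0.8, -0.4, 6.1]
grasp_force: 59.8
```

```bash
python3 steer.py '{"increments": [[0, 0, 0, 0, 0, 1, 0], [0, 0, 0, 0, 0, 0, 0], [0, 0, 0, 0, 0, 0, 0]]}' |grep -E 'pos|force'; python3 steer.py '{"increments": [[0, 0, 0, 0, 0, 1, 0], [0, 0, 0, 0, 0, 0, 0], [0, 0, 0, 0, 0, 0, 0]]}'|grep -E 'pos|force'
```

```text
eef_pos: [536.5, 19.1, 138.6]
contact_force: [-2.8, 0.0, 7.4]
grasp_force: 59.8
eef_pos: [536.5, 19.1, 137.7]
contact_force: [-1.2, -0.0, 6.8]
grasp_force: 59.9
```

```bash
python3 steer.py '{"increments": [[0, 0, 0, 0, 0, 1, 0], [0, 0, 0, 0, 0, 0, 0], [0, 0, 0, 0, 0, 0, 0]]}' |grep -E 'pos|force'; python3 steer.py '{"increments": [[0, 0, 0, 0, 0, 1, 0], [0, 0, 0, 0, 0, 0, 0], [0, 0, 0, 0, 0, 0, 0]]}'|grep -E 'pos|force'; python3 steer.py '{"increments": [[0, 0, 0, 0, 0, 1, 0], [0, 0, 0, 0, 0, 0, 0], [0, 0, 0, 0, 0, 0, 0]]}'|grep -E 'pos|force'
```

```text
eef_pos: [536.6, 19.0, 137.1]
contact_force: [-2.4, -0.6, 12.2]
grasp_force: 60.6
eef_pos: [536.7, 19.1, 137.0]
contact_force: [-6.5, 0.2, 22.7]
grasp_force: 62.3
eef_pos: [536.7, 19.0, 137.0]
contact_force: [-9.6, -0.6, 34.2]
grasp_force: 64.0
```

```bash
python3 steer.py '{"increments": [[0, 0, 0, 0, 0, -1, 0], [0, 0, 0, 0, 0, 0, 0], [0, 0, 0, 0, 0, 0, 0], [0, 0, 0, 0, 0, 0, 0], [0, 0, 0, 0, 0, 0, 0]]}' |grep -E 'clock|pos|force'; python3 -c "
from rig import r, optics
print(r.sign_off())"
```

```text
clock: 19.12
eef_pos: [536.6, 19.1, 137.0]
contact_force: [-6.6, -0.1, 22.8]
grasp_force: 62.2
the job is handed in; nothing more can be done
None
```

I slid the bolt to its stop and pressed the key into the hub until the collar landed (about 23 N down, still gripped), then handed in at 19.1 s; the sign-off gave no verdict, and I didn't re-image the bolt or the bystanders at the end.

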